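# Seat the capped cuvette in the photometer and close its lid

### The arm

A 6-joint arm with a two-finger parallel gripper is mounted at the origin on the work surface. World frame = base frame: x ahead of the robot, y to its left, z up, the work surface at z = 0. Lengths are in mm, angles in rad, forces in N, time in s.
With the tool pointing down it reaches from about 325 to 875 mm from the base axis. Payload 4.4 kg.
Tool frame: the origin (TCP) lies on the centre line of the jaws, within the pads' length; the fingertips stand ahead of it and the grasp point (between the pads) lies 6 mm ahead of it (ctrl.tcp_to_tips is the z of the fingertips in the tool frame, in mm); z points along the fingers, y is the line along which they close (so a half turn about z gives the same grasp; the last joint's range is limited). The gripper opens to 85 mm and grips with 20 to 120 N. Pads are 22 mm wide; open, the fingers measure 114 mm over their backs; the gripper's body (76 mm by 85 mm) begins 54 mm behind the grasp point. The pads swing forward as they close: fully open they stand 13 mm farther back than shut.
Start: joints at [1.171, 0.207, 1.542, -0, 1.393, -0.15], TCP at [142.156, 557.153, 256.282] pointing down, gripper open.
Joint ranges: [-2.73, 2.73], [-0.86, 2.22], [0.23, 2.46], [-1.11, 4.25], [0.08, 2.63], [-2.82, 2.82]. Speed limits (rad/s): [2.79, 2.79, 3.14, 3.14, 3.14, 3.14].

### API

Orientations are given as a 3x3 rotation matrix whose columns are the frame's x, y, z axes.
In Python, from plant import ctrl, sensors, optics gives the robot as it stands. Calls block until the motion is done:
- ctrl.move_ptp(position, orientation): joint-space move of the TCP to a pose.
- ctrl.move_l(position, rot=None, vel=150, threshold=None): straight line of the TCP; rot=None keeps the orientation; vel is the mean speed in mm/s. With threshold (N) it stops when the force on the tool has changed by that much, and returns True; else False.
- ctrl.set_joints(angles): joint-space move.
- ctrl.gripper_to(opening, force=None): finger opening in mm; force is the grip in N (None keeps the last); returns when the fingers have stopped.
- ctrl.hold(seconds).
- ctrl.solve_ik(position, orientation): joint angles nearest the present ones, or None.
- sensors.read_state(): the state.
- optics.grab_frame(name): name is "side" or "top"; returns (picture, depth): 400x640x3 uint8, red, green, blue; 400x640 float32, mm along the optical axis (not along the pixel's ray), 0 where there is no reading.
- optics.camera_params(name): a dict with "mtx" (3x3 intrinsics, pixels), "R" (3x3) and "t" (3): a world point X has camera coordinates R X + t. Camera axes: x right, y down, z forward; pixel columns grow to the right and rows downward; lengths in mm; the calibration is good to about 2 mm. A picture is of the moment at which its call begins. camera_params takes no time and is no camera call.
A pose or a line that the arm cannot do raises ctrl.MotionError and nothing moves.
- ctrl.finish_job(): hands the job in; it is judged then, once.
The state is a dict: "t": time; "q": joint angles; "qvel": joint speeds; "tau": joint torques, N m; "eef_pos": TCP position; "eef_rot": TCP orientation; "force": force on the tool from outside, world axes, zero at the start; "wrist_torque": the same for the moment, N m; "grip_width": finger opening in mm; "grasp_force": force on a finger pad.
Only numpy, scipy, OpenCV 4.12 (cv2) and the standard library are available. Lean on these libraries where they do the work, as an engineer would, in place of code of your own. Each camera call takes 0.05 s, during which the arm holds its last target. There are 200 camera calls.

### The job

Take the capped cuvette out of the rack, slide it upright into the photometer's well and press it gently down past the sprung clip until you feel it stand solidly on the floor of the well. Do not force it: once it bottoms, stop pushing. Then let go, close the photometer's lid over it, and leave the other cuvettes and the things on the bench as they are.

Things in the scene. Friction and masses are not known exactly. Their poses are not given: they have to be found in the camera images.
- cuvette: The capped glass cuvette, the only one with a cap: square cell 12.5 x 12.5 mm, 45 mm high, and on it a black square cap 14 x 14 mm, 15 mm high, 60 mm over all, about 25 g; origin at the centre of its underside, z up along it; any of its four sides may face forward
- rack: White cuvette rack fixed to the bench, 40 (x) x 124 (y) x 28 mm high, with five square wells in a row along its y, 22 mm apart, every other one filled; the well floors are 8 mm above the bench, so the capped cuvette stands 40 mm and the others 25 mm out of it, square to the rack; origin at the centre of its underside
- photometer: Bench photometer, white and grey, fixed: a level deck 95 mm above the bench, 150 (x) x 200 mm (y), reaching 60 mm to -x and 90 mm to +x of the well, with a lower sloping console and screen on its -x side, down to 180 mm from the well; origin on the bench straight below the well's axis, x from the console to the back, y towards the lid's hinge
- well_mouth (a point): Centre of the square mouth of the cuvette well, in the deck inside a black square surround; the well is 13.9 x 13.9 mm, square to the photometer. Its floor is a rigid height-set stop that cannot be seen, 24 to 42 mm below the mouth, different each time
- clip (a point): Sprung clip in the +x wall of the well, 17 mm below the mouth; it begins to bear when the cuvette is about 9 mm in, takes a push of roughly 3 to 10 N to pass, then drags and holds the cuvette all the way down, so that it does not drop by itself
- lid (a joint): Hollow grey lid of the well, angle in rad: 0 closed on the deck, 1.75 to 2.0 when it stands open, leaning away from the well; a stiff hinge keeps it wherever it is left, about 1 N at its free edge moves it
- lid_hinge (a point): Middle of the lid's hinge axis, at deck level, 45 mm to +y of the well; the axis runs along the photometer's x. Closed, the lid covers 85 mm from the hinge towards -y, 70 mm along x, and its outside is 45 mm high; inside there is room for 42 mm. A 10 mm tab sticks out at its free edge
- blank_a: Open glass cuvette without a cap, 12.5 x 12.5 x 45 mm, in the rack, to be left there; origin at the centre of its underside
- blank_b: A second open cuvette like it, also to be left in the rack
- tip_box: Yellow pipette-tip box with clear cover, 85 x 122 x 65 mm, on the bench; origin at the centre of its underside
- tube_stand: Blue stand with small white tubes, 64 x 100 x 41 mm, on the bench; origin at the centre of its underside
Mind the look-alikes: they are no part of the job. What is shaped like the cuvette but purple is not meant.

How it is judged:
By the outcome, as a careful person would: the job done as asked, in the order asked, and still so for the second after the job is handed in, with the robot touching nothing.
It also fails if it takes over 72 s, if anything falls off the work surface, if the arm or the gripper's body presses on something with over 40 N, if the wrist force passes 120 N, or if a joint passes its speed limit or range.

## Working session

There is one attempt and no reset: what is moved stays moved. The work goes in short steps, each a Python script; the robot and the scene stay as the last script left them, time stands still between calls to the robot, and variables do not carry over. Pictures are saved under pics/ and viewed, at most 10 in all, crops included, and the job is handed in when it is done.

```bash
ls; mkdir -p pics; python3 - <<'E'
from plant import ctrl,sensors,optics
import cv2,numpy as np
for n in("side","top"):
    p,d=optics.grab_frame(n); cv2.imwrite(f"pics/{n}0.png",p[:,:,::-1]); np.savez(f"{n}0.npz",p=p,d=d)
    c=optics.camera_params(n); print(n,c, -c["R"].T@c["t"])
print(ctrl.tcp_to_tips, sensors.read_state())
E
```

```text
pics
side {'mtx': array([[473.35503917,   0.        , 313.39824229],
       [  0.        , 473.35503917, 203.58979647],
       [  0.        ,   0.        ,   1.        ]]), 'R': array([[ 0.7657634 , -0.64302585,  0.0111435 ],
       [-0.35342281, -0.43523229, -0.82804902],
       [ 0.53730693,  0.63015126, -0.56054496]]), 't': array([-519.18511486,  223.85404428,  655.05339859])} [ 124.72335017 -649.20366684  558.33453817]
top {'mtx': array([[391.80343569,   0.        , 315.06023372],
       [  0.        , 391.80343569, 202.75706513],
       [  0.        ,   0.        ,   1.        ]]), 'R': array([[-0.00966593, -0.99994805, -0.00323489],
       [-0.99055113,  0.01001758, -0.13677759],
       [ 0.13680289,  0.00188224, -0.9905965 ]]), 't': array([-84.54829475, 601.84397687, 929.5157296 ])} [ 468.17955288  -92.32249581 1002.8202936 ]
25.0 {'t': 0.1, 'q': array([ 1.17047697e+00,  2.07379807e-01,  1.54281193e+00, -3.47529424e-05,
        1.39351191e+00, -1.50493400e-01]), 'qvel': array([-0.0016375 , -0.00097505, -0.00080142, -0.001596  ,  0.00036383,
        0.00023497]), 'tau': array([-3.84873993e-04, -3.84090543e+01, -2.92550737e+01, -3.36962412e-04,
        4.82706600e-03,  3.99414807e-05]), 'eef_pos': array([141.92664076, 556.55258772, 255.2158632 ]), 'eef_rot': array([[-9.68956879e-01,  2.47228518e-01, -7.91178941e-04],
       [ 2.47229622e-01,  9.68954943e-01, -1.95742742e-03],
       [ 2.82684866e-04, -2.09226563e-03, -9.99997771e-01]]), 'force': array([-0.50943038, -0.09050124,  0.23132874]), 'wrist_torque': array([0.03831253, 0.00930207, 0.01344089]), 'grasp_force': 0.0, 'grip_width': 85.384849775459}
```

View pics/top0.png

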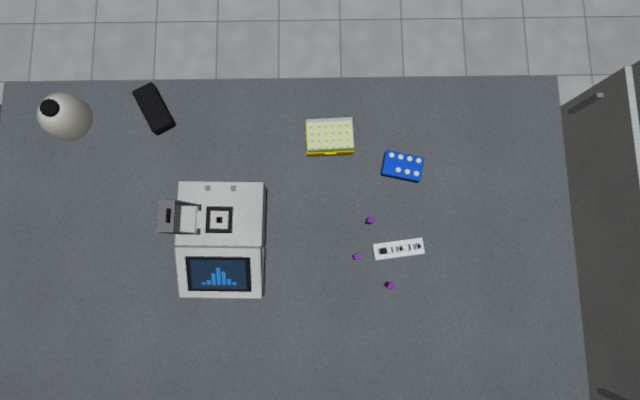

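View pics/side0.png

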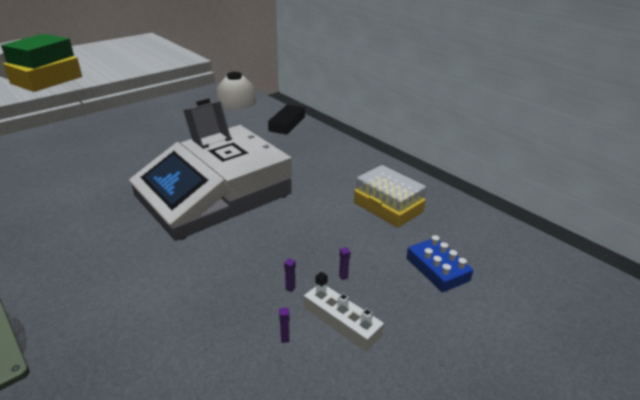

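Top view: the rack is at (399,248), with the capped cuvette at its left end (383,251). The photometer well is at (219,220), and the lid stands open at (175,217). Three purple decoys stand near the rack. Next I'll enlarge both areas.

```bash
python3 - <<'E'
import cv2,numpy as np
t=np.load("top0.npz")["p"][:,:,::-1]; s=np.load("side0.npz")["p"][:,:,::-1]
def z(im,x,y,w,h,k): return cv2.resize(im[y:y+h,x:x+w],None,fx=k,fy=k,interpolation=cv2.INTER_CUBIC)
a=np.zeros((600,800,3),np.uint8)
q=z(t,365,230,66,35,6);a[:210,:396]=q           # k6 
q=z(t,150,175,120,75,5 ) ;q=cv2.resize(q,(396,248));a[220:468,:396]=q #k3.3
q=z(s,295,260,95,90,4);a[:360,410:790]=q #k4
q=z(s,180,95,95,60,4);a[360:600,410:790]=q
cv2.imwrite("pics/crop1.png",a)
E
```

```text
(no output)
```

View pics/crop1.png

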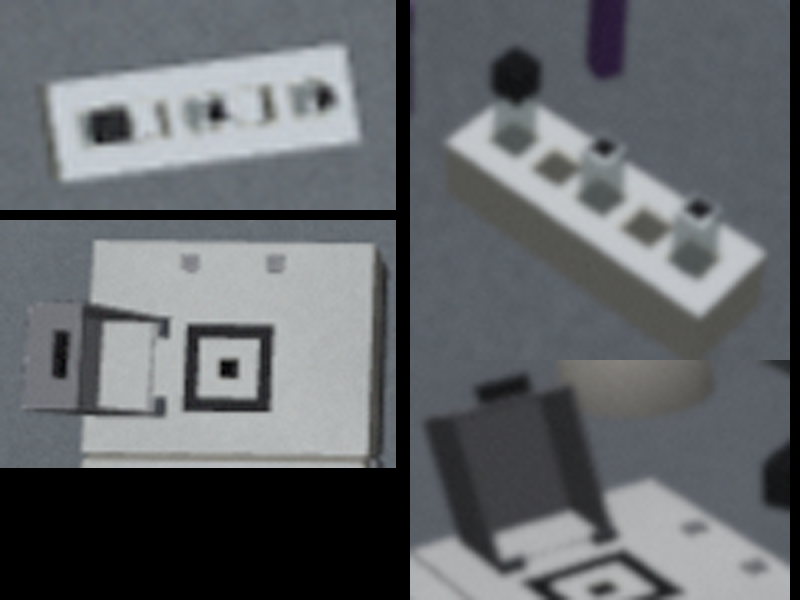

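```bash
cat > h.py <<'E'
import cv2,numpy as np
from plant import ctrl,sensors,optics
S=4 # px per mm
def rect(img,name,cx,cy,z,half):
    """orthographic patch of plane z: column -> world x, row -> world y"""
    c=optics.camera_params(name); n=int(2*half*S)
    P=c["mtx"]@np.c_[c["R"],c["t"]]
    A=np.array([[1/S,0,cx-half],[0,1/S,cy-half],[0,0,z],[0,0,1]])
    return cv2.warpPerspective(img,P@A,(n,n),flags=cv2.INTER_CUBIC|cv2.WARP_INVERSE_MAP)
def bp(name,u,v,z):
    c=optics.camera_params(name); d=c["R"].T@np.linalg.solve(c["mtx"],[u,v,1.]); o=-c["R"].T@c["t"]
    return o+d*(z-o[2])/d[2]
def project(name,X):
    c=optics.camera_params(name); p=c["mtx"]@(c["R"]@np.asarray(X,float)+c["t"]); return p[:2]/p[2]
E
python3 - <<'E'
from h import *
t=np.load("top0.npz")["p"][:,:,::-1]; s=np.load("side0.npz")["p"][:,:,::-1]
w=bp("top",219,220,95);r=bp("top",399,248.5,28);k=bp("top",383,251,68); print(w,r,k)
im=np.zeros((600,800,3),np.uint8)
for j,(n,p) in enumerate((("top",t),("side",s))):
    g=rect(p,n,w[0],w[1],95,37); im[:296,j*300:j*300+296]=g
    y=cv2.cvtColor(g,6)
    # well centroid
    c0=w[:2]
    yy,xx=np.mgrid[:296,:296]; X=w[0]-37+xx/S; Y=w[1]-37+yy/S
    for it in range(4):
        m=np.hypot(X-c0[0],Y-c0[1])<11; wt=np.clip(np.percentile(y[m],80)-15-y[m].astype(float),0,None)
        c0=np.array([(X[m]*wt).sum(),(Y[m]*wt).sum()])/wt.sum()
    b=(y<100).astype(np.uint8); N,L,st,ce=cv2.connectedComponentsWithStats(b)
    i=1+np.argmax([a if (a<296*296*.5) else 0 for a in st[1:,4]]); print(n,"well",c0, "area mm2",wt.astype(bool).sum()/S**2)
    for i in range(1,N):
        if st[i,4]>1500:
            cn=cv2.findContours((L==i).astype(np.uint8),0,2)[0][0]; R=cv2.minAreaRect(cn); print("  comp",st[i],w[:2]-37+np.array(R[0])/S,np.array(R[1])/S,R[2])
    g=rect(p,n,r[0],r[1],28,74); y=cv2.cvtColor(g,6); b=(y>150).astype(np.uint8); b=cv2.morphologyEx(b,3,np.ones((71,71)))
    cn=max(cv2.findContours(b,0,2)[0],key=cv2.contourArea);R=cv2.minAreaRect(cn);print(" rack",r[:2]-74+np.array(R[0])/S,np.array(R[1])/S,R[2])
    g2=cv2.resize(g,(300,300)) ; im[300:,j*300:j*300+300]=g2
    g=rect(p,n,k[0],k[1],68,12); y=cv2.cvtColor(g,6); im[j*200:j*200+192,604:796]=cv2.resize(g,(192,192)); b=(y<85).astype(np.uint8)
    cn=max(cv2.findContours(b,0,2)[0],key=cv2.contourArea);R=cv2.minAreaRect(cn);print(" cap",k[:2]-12+np.array(R[0])/S,np.array(R[1])/S,R[2])
cv2.imwrite("pics/rect.png",im)
E
```

```text
[555.31245927 133.29176638  95.        ] [ 486.65043494 -296.69827977   28.        ] [ 480.38396274 -250.23863218   68.        ]
top well [556.55691794 133.73620934] area mm2 254.75
  comp [   31    26   249   249 28959] [556.88631563 133.95204089] [61.2271843  61.46483231] 88.74783325195312
  comp [ 126  124   53   52 2535] [556.31245927 133.66676638] [12.75 13.  ] 90.0
 rack [ 487.05485389 -295.27728215] [ 41.0330162  124.92186737] 7.06673002243042
 cap [ 481.32627117 -249.52709386] [11.96935177 15.6903944 ] 7.125016689300537
side well [553.92141857 130.48953765] area mm2 234.25
  comp [   24    21   248   247 27510] [555.19424943 132.32322619] [60.53964996 60.77452087] 88.61964416503906
  comp [ 119  116   48   42 1685] [553.93745927 130.41676638] [10.25 11.75] 90.0
 rack [ 485.50134132 -296.3669962 ] [ 40.61511612 124.4491272 ] 7.0457682609558105
 cap [ 478.50896274 -253.23863218] [18.   20.25] 90.0
```

View pics/rect.png

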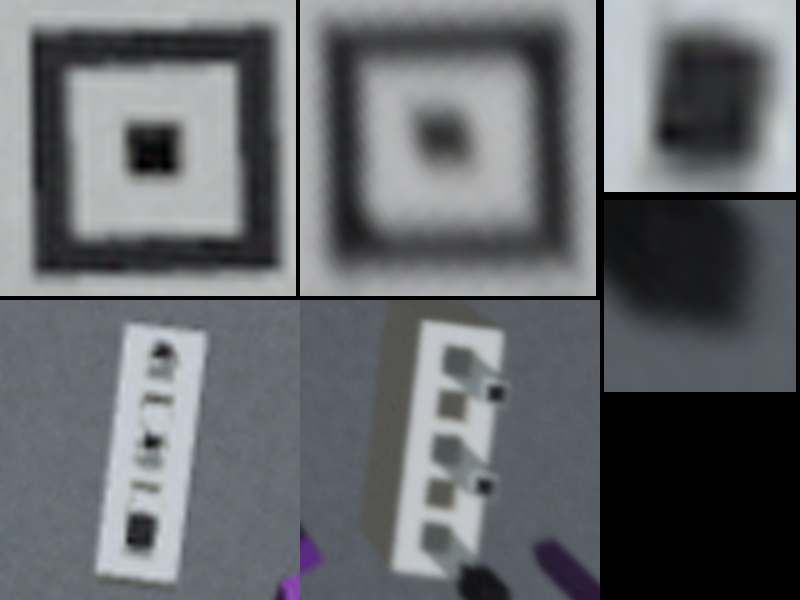

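Both cameras agree to about 1.5 mm:

| Item | Centre (x, y) | Yaw |
|---|---|---|
| Well | (556, 133) | -1.3° |
| Rack | (486.3, -295.8) | 7.06° |

The sizes match the given ones. That puts the capped cuvette at about (481, -251.5). I'll move above it now.

```bash
cat >> h.py <<'E'
def R(yaw_deg,sg=1):
    a=np.radians(yaw_deg); y=sg*np.array([np.cos(a),np.sin(a),0]); z=np.array([0,0,-1.]); return np.c_[np.cross(y,z),y,z]
def st(*m):
    s=sensors.read_state(); print(*m,"t%.2f"%s["t"],s["eef_pos"].round(2),"F",s["force"].round(2),"g",round(float(s["grip_width"]),2),round(float(s["grasp_force"]),1),"tips",ctrl.tcp_to_tips); return s
E
python3 - <<'E'
from h import *
for sg in(1,-1):
    for p,y in (([481,-251.8,260],7.06),([556,133,200],-1.3)):
        q=ctrl.solve_ik(p,R(y,sg)); print(sg,None if q is None else np.round(q,2))
sg=max((1,-1),key=lambda s:-max(abs(ctrl.solve_ik([481,-251.8,260],R(7.06,s))[5]),abs(ctrl.solve_ik([556,133,200],R(-1.3,s))[5])))
print("sg",sg)
ctrl.move_ptp([481,-251.8,260],R(7.06,sg)); st("above")
ctrl.gripper_to(40,30); st()
ctrl.move_l([481,-251.8,130],vel=150); s=st("low"); print(s["eef_rot"].round(4))
E
```

```text
1 [-0.64  0.14  1.62 -0.    1.39 -0.76]
1 [ 0.08  0.25  1.61 -0.    1.28  0.11]
-1 [-0.64  0.14  1.62 -0.    1.39  2.38]
-1 NoneTraceback (most recent call last):
  File "<stdin>", line 5, in <module>
  File "<stdin>", line 5, in <lambda>
TypeError: 'NoneType' object is not subscriptable
```

```bash
python3 - <<'E'
from h import *
ctrl.move_ptp([481,-251.8,260],R(7.06)); st("above")
ctrl.gripper_to(40,30); st()
ctrl.move_l([481,-251.8,130],vel=150); s=st("low"); print(s["eef_rot"].round(4))
p,d=optics.grab_frame("side"); cv2.imwrite("pics/s1.png",cv2.resize(p[190:340,250:450,::-1],None,fx=4,fy=4,interpolation=2))
E
```

```text
above t3.17 [ 481.33 -251.09  260.  ] F [ 0.28  0.05 -0.13] g 85.49 0.0 tips 25.0
t3.68 [ 481.04 -251.77  260.  ] F [-0.73 -0.06 -1.02] g 39.85 0.0 tips 25.0
low t4.70 [ 481.74 -252.37  131.02] F [ 0.16 -0.18 -0.04] g 40.02 0.0 tips 25.0
[[-0.1229  0.9924  0.0017]
 [ 0.9924  0.1229 -0.0013]
 [-0.0014  0.0015 -1.    ]]
```

View pics/s1.png

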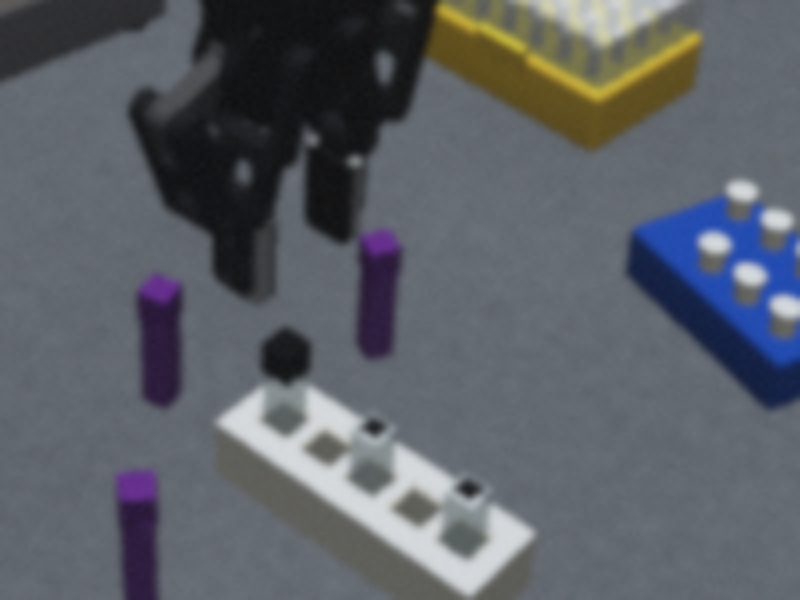

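Side crop: the jaw tips at (242,285) and (335,225) straddle the cap at (286,355), and nothing is close beside them. Next I'll descend and grip.

```bash
python3 - <<'E'
from h import *
print(ctrl.move_l([481,-251.8,77.5],vel=70,threshold=6)); ctrl.hold(.3); st("down")
ctrl.gripper_to(10,30); ctrl.hold(.3); s=st("grip"); print(s["wrist_torque"])
if 12<s["grip_width"]<16:
    print(ctrl.move_l([481,-251.8,110],vel=50)); ctrl.hold(.2); st("lift")
    ctrl.move_l([481,-251.8,175],vel=120); ctrl.hold(.3); s=st("up"); print(s["eef_rot"].round(4))
    p,d=optics.grab_frame("side"); u,v=project("side",[481,-251.8,140]).astype(int); print(u,v)
    cv2.imwrite("pics/s2.png",cv2.resize(p[v-60:v+60,u-80:u+80,::-1],None,fx=5,fy=5,interpolation=2))
    p,d=optics.grab_frame("top");np.savez("top2.npz",p=p)
E
```

```text
False
down t5.95 [ 481.25 -251.99   77.94] F [-0.2   0.22 -0.24] g 40.15 0.0 tips 25.0
grip t6.60 [ 481.19 -251.93   77.76] F [0.87 0.05 2.72] g 12.85 31.3 tips 25.0
[-0.02302047 -0.02888008  0.0004185 ]
False
lift t7.60 [ 480.71 -251.6   109.53] F [-0.29  0.37 -0.5 ] g 12.57 31.0 tips 25.0
up t8.59 [ 480.59 -251.5   174.13] F [ 0.38  0.24 -0.05] g 13.45 31.0 tips 25.0
[[-0.1229  0.9924 -0.0013]
 [ 0.9924  0.1229  0.001 ]
 [ 0.0012 -0.0012 -1.    ]]
322 236
```

View pics/s2.png

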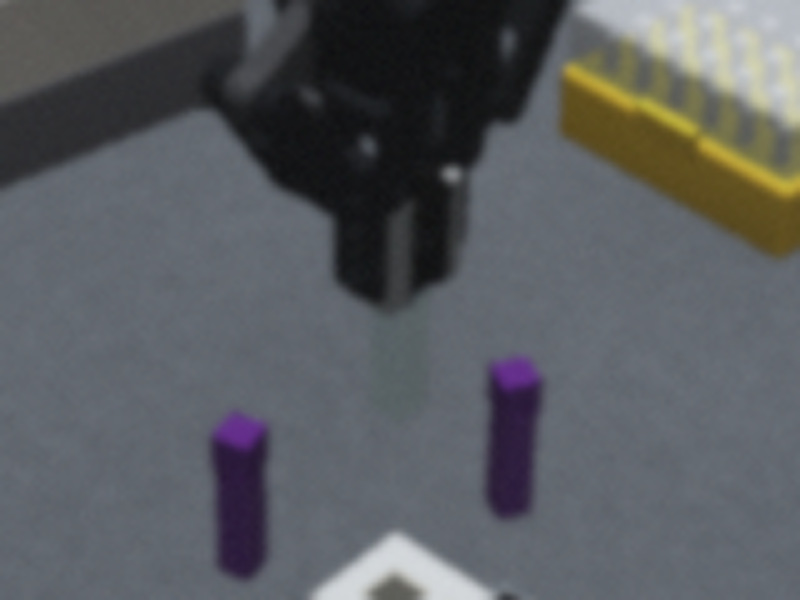

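The cuvette is held upright, with its glass visible at (400,360) below the tips. I'll move to hover over the well and compare there.

```bash
python3 - <<'E'
from h import *
ctrl.move_ptp([556,133.1,200],R(-1.3)); ctrl.hold(.2)
ctrl.move_l([556,133.1,171],vel=60); ctrl.hold(.4); s=st("hover"); print(s["eef_rot"].round(4))
im=np.zeros((600,800,3),np.uint8)
p,d=optics.grab_frame("side"); np.savez("side3.npz",p=p)
u,v=project("side",[556,133,95]); u,v=int(u),int(v); print(u,v)
b=s["eef_pos"]-[0,0,69.8]
im[:,:]=cv2.resize(p[v-37:v+23,u-40:u+40,::-1],None,fx=10,fy=10,interpolation=2)
RR=s["eef_rot"]
def dot(X,c):
    q=(project("side",X)-[u-40,v-37]+.5)*10-.5; cv2.circle(im,tuple(q.astype(int)),3,c,-1)
for a in(-1,1):
  for e in(-1,1):
    dot(b+RR@[a*6.25,e*6.25,0],(0,0,255)); dot([556+a*30.5,133.1+e*30.5,95],(0,255,0)); dot([556+a*6.95,133.1+e*6.95,95],(255,0,255))
cv2.imwrite("pics/s3.png",im)
E
```

```text
hover t11.38 [556.16 133.15 171.31] F [0.3  0.12 0.31] g 13.03 31.0 tips 25.0
[[ 2.260e-02  9.997e-01  6.000e-04]
 [ 9.997e-01 -2.260e-02  0.000e+00]
 [ 1.000e-04  6.000e-04 -1.000e+00]]
227 151
```

View pics/s3.png

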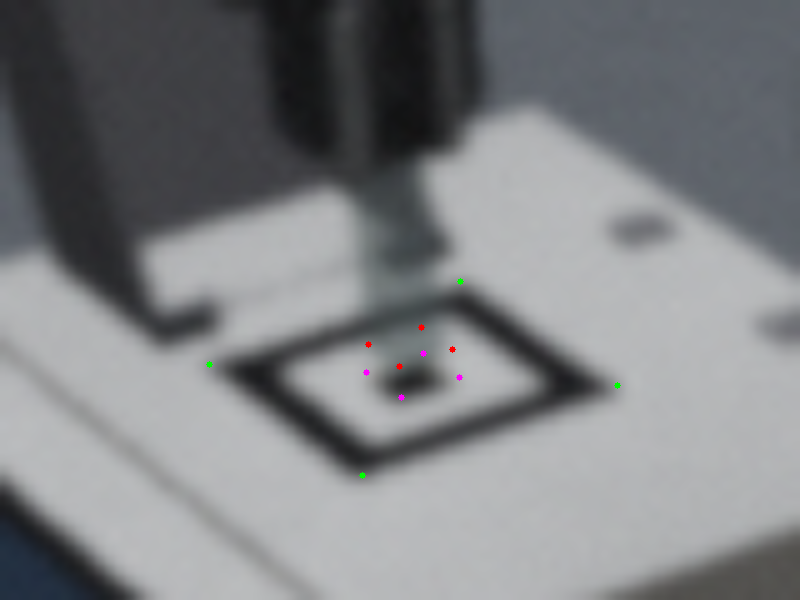

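The glass bottom spans u 362–445, against a predicted 368–452. The surround fits the prediction, so the cuvette sits about 1 mm to +y in the jaws. I'll probe gently for the mouth in a small spiral, starting from y ≈ 131.9.

```bash
python3 - <<'E'
from h import *
b=np.array([556.,131.9])
offs=sorted([(i*.7,j*.7) for i in range(-3,4) for j in range(-3,4)],key=lambda o:(max(abs(o[0]),abs(o[1])),np.hypot(*o)))
ctrl.move_l([*b,168],vel=40)
ok=False
for o in offs[:25]:
    x,y=b+o
    ctrl.move_l([x,y,167.5],vel=25); ctrl.hold(.1)
    hit=ctrl.move_l([x,y,160.5],vel=20,threshold=2.5); s=sensors.read_state()
    print(np.round(o,1),hit,"t%.1f"%s["t"],s["eef_pos"].round(2),s["force"].round(1))
    if not hit: ok=True;break
    if s["eef_pos"][2]<162: print("deep");ok=True;break
    if s["t"]>28: break
if not ok: ctrl.move_l([x,y,168],vel=40)
ctrl.hold(.3);st("end")
E
```

```text
[0. 0.] True t12.3 [556.53 132.04 163.97] [ 0.1 -0.   3.5]
[-0.7  0. ] True t13.0 [555.73 131.97 164.1 ] [-0.3  0.4  3.9]
[ 0.  -0.7] True t13.7 [556.27 131.28 164.41] [0.  0.4 3.7]
[0.  0.7] False t14.7 [556.3  132.71 160.22] [ 2.1  1.8 -2.2]
end t14.95 [556.22 132.64 160.44] F [ 3.38  0.37 -2.54] g 13.08 30.7 tips 25.0
```

The cuvette is in the mouth, with the rim felt at z ≈ 164.2. I'll relieve the side force and push down past the clip in steps.

```bash
python3 - <<'E'
from h import *
x,y=556.0,132.6
for k in range(3):
    ctrl.move_l([x,y,160.3],vel=10); ctrl.hold(.15); s=st("relax")
    f=s["force"]; 
    if np.hypot(f[0],f[1])<1.5: break
    x+=np.clip(f[0]*.12,-.4,.4); y+=np.clip(f[1]*.12,-.4,.4)
for z in range(158,141,-2):
    hit=ctrl.move_l([x,y,z],vel=20,threshold=14); s=sensors.read_state()
    print(z,hit,"t%.2f"%s["t"],s["eef_pos"].round(2),s["force"].round(1))
    if hit: break
st(x,y)
E
```

```text
relax t15.35 [556.22 132.66 160.47] F [ 3.63  1.24 -2.43] g 12.86 30.8 tips 25.0
relax t15.75 [556.35 132.74 160.4 ] F [ 2.37  1.26 -0.29] g 13.1 31.0 tips 25.0
relax t16.15 [556.53 132.85 160.35] F [ 0.86 -0.07  0.62] g 12.63 31.1 tips 25.0
158 False t16.42 [556.54 132.84 157.59] [ 1.5  0.2 -1.4]
156 False t16.67 [556.51 132.87 155.55] [ 1.7 -0.1 -1.7]
154 False t16.92 [556.57 132.89 153.73] [ 2.   0.6 -2. ]
152 False t17.17 [556.71 132.91 152.26] [0.5 0.  2. ]
150 False t17.42 [556.72 132.92 150.15] [-0.5  0.7  2.7]
148 False t17.67 [556.71 132.92 147.89] [ 1.  -0.   2.8]
146 False t17.92 [556.73 132.89 145.76] [ 0.4 -0.3  3.1]
144 False t18.17 [556.71 132.89 143.75] [ 1.5 -0.3  2. ]
142 False t18.42 [556.7  132.92 141.76] [-0.1  0.9  2.4]
556.6838792052687 132.89912719575688 t18.42 [556.7  132.92 141.76] F [-0.14  0.89  2.39] g 13.05 31.3 tips 25.0
```

```bash
python3 - <<'E'
from h import *
x,y=556.68,132.9
ctrl.hold(.2); st("start")
z=142
while z>121.5:
    z-=.8; hit=ctrl.move_l([x,y,z],vel=10,threshold=5); s=sensors.read_state()
    print(round(z,1),hit,"t%.2f"%s["t"],s["eef_pos"][2].round(2),s["force"].round(1))
    if hit or s["force"][2]>8: break
ctrl.hold(.2); st("end",z)
E
```

```text
start t18.62 [556.69 132.89 141.76] F [1.67 0.7  0.98] g 13.13 31.2 tips 25.0
141.2 False t18.87 141.3 [0.8 1.3 4.1]
140.4 False t19.12 140.55 [1.1 0.8 5.1]
139.6 False t19.37 139.59 [-0.2  0.3  3.6]
138.8 False t19.62 138.75 [1.  0.2 4.4]
138.0 False t19.87 137.91 [0.6 0.1 3.4]
137.2 False t20.12 137.13 [0.7 0.4 3.8]
136.4 False t20.37 136.33 [0.6 0.9 3.8]
135.6 False t20.62 135.54 [1.1 0.3 4.7]
134.8 False t20.87 134.76 [0.2 0.7 3.8]
134.0 False t21.12 133.92 [ 0.7 -0.3  5.2]
133.2 False t21.37 133.15 [1.3 0.6 5.3]
132.4 False t21.62 132.37 [1.4 1.1 4.1]
131.6 False t21.87 131.58 [0.8 1.2 4.6]
130.8 False t22.12 130.79 [0.6 2.2 4.3]
130.0 False t22.37 130.01 [0.1 1.2 3.9]
129.2 False t22.62 129.19 [0.6 1.5 5. ]
128.4 False t22.87 128.39 [0.4 0.3 3.6]
127.6 False t23.12 127.6 [0.1 1.4 5.1]
126.8 False t23.37 126.82 [1.  1.4 4.8]
126.0 False t23.62 125.99 [1.6 0.5 5.6]
125.2 False t23.87 125.87 [-1.1  0.7  7.9]
124.4 False t24.12 125.86 [-1.8  1.6 11.6]
end 124.39999999999982 t24.32 [556.8  132.93 125.84] F [-2.79  2.23 11.48] g 12.91 32.5 tips 25.0
```

It bottomed solidly at z = 125.85, about 38 mm deep, and the force rose to 11.5 N with no further travel. I'll unload, release, retreat and look.

```bash
python3 - <<'E'
from h import *
x,y=556.7,132.9
ctrl.move_l([x,y,125.8],vel=15); ctrl.hold(.1); st("unload")
ctrl.gripper_to(32); ctrl.hold(.1); st("open")
ctrl.move_l([x,y,170],vel=60); ctrl.move_l([x,y,290],vel=200); ctrl.hold(.1)
ctrl.gripper_to(0); 
ctrl.move_ptp([558,281,290],R(-1.3)); ctrl.hold(.2); st("behind")
p,d=optics.grab_frame("side"); cv2.imwrite("pics/s4.png",cv2.resize(p[90:190,160:300,::-1],None,fx=5,fy=5,interpolation=2))
E
```

```text
unload t24.67 [556.72 132.94 125.91] F [0.47 1.31 5.75] g 13.1 31.7 tips 25.0
open t25.09 [556.15 132.71 125.12] F [1.22 0.14 0.01] g 32.03 0.0 tips 25.0
behind t28.07 [558.35 279.71 290.11] F [0.21 0.58 0.64] g 0.18 0.0 tips 25.0
```

View pics/s4.png

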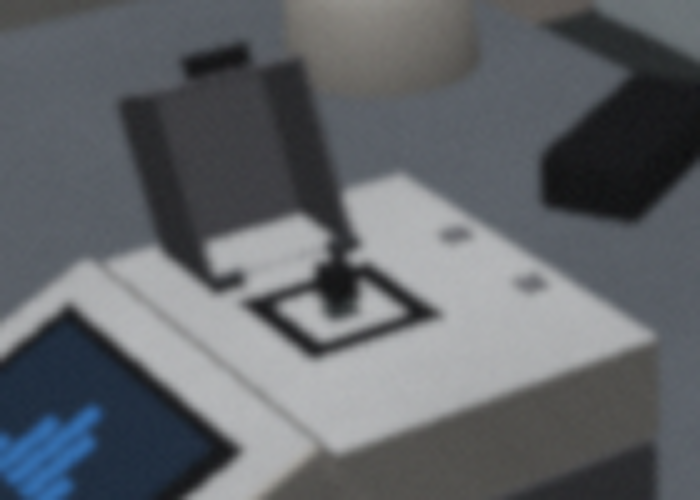

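The cuvette stands upright in the well at (340,290), and the lid is still open. Next I'll push the lid over from behind.

```bash
python3 - <<'E'
from h import *
def go(yt,H,v,th):
    hit=ctrl.move_l([558,178+yt+11,95+H+25],vel=v,threshold=th); s=sensors.read_state()
    print(yt,H,hit,"t%.2f"%s["t"],s["eef_pos"].round(1),s["force"].round(1)); return hit
seq=[(95,45,120,8),(58,45,50,10),(30,62,50,10),(3,63,50,10),(-25,60,50,10),(-55,48,50,10),(-58,43.5,20,5)]
for a in seq:
    if go(*a): break
ctrl.hold(.2); st("end")
E
```

```text
95 45 False t29.32 [558.8 284.3 166.2] [-0.8 -1.1  0.4]
58 45 True t29.84 [558.4 261.4 166.1] [0.2 0.9 1.9]
end t30.04 [557.4  261.59 164.49] F [-0.06  0.59  0.48] g 0.06 0.3 tips 25.0
```

The trip was only a first-contact impulse, and the force is now about 0.6 N. I'll continue more slowly.

```bash
python3 - <<'E'
from h import *
def go(yt,H,v,th):
    hit=ctrl.move_l([558,178+yt+11,95+H+25],vel=v,threshold=th); s=sensors.read_state()
    print(yt,H,hit,"t%.2f"%s["t"],s["eef_pos"].round(1),s["force"].round(1)); return hit
seq=[(58,45,20,15),(30,62,25,15),(3,63,25,15),(-25,60,25,15),(-55,48,25,15),(-58,43.5,15,5)]
for a in seq:
    if go(*a): break
ctrl.hold(.2); st("end")
p,d=optics.grab_frame("side"); cv2.imwrite("pics/s5.png",cv2.resize(p[60:190,130:330,::-1],None,fx=4,fy=4,interpolation=2))
E
```

```text
58 45 False t30.94 [558.  246.8 164.7] [1.  1.6 1.9]
30 62 False t32.40 [558.  218.7 181.7] [-1.6  1.5  1.7]
3 63 False t33.63 [559.1 191.1 184.1] [1.2 1.3 5.5]
-25 60 False t34.91 [557.6 164.  179.5] [-0.1 -0.2  0.8]
-55 48 False t36.35 [558. 134. 168.] [ 0.3 -0.2  0.2]
-58 43.5 True t36.64 [558.1 132.5 166. ] [-0.7  0.3  4.6]
end t36.84 [558.06 132.53 166.04] F [-0.29 -0.09  6.04] g 0.19 2.7 tips 25.0
```

View pics/s5.png

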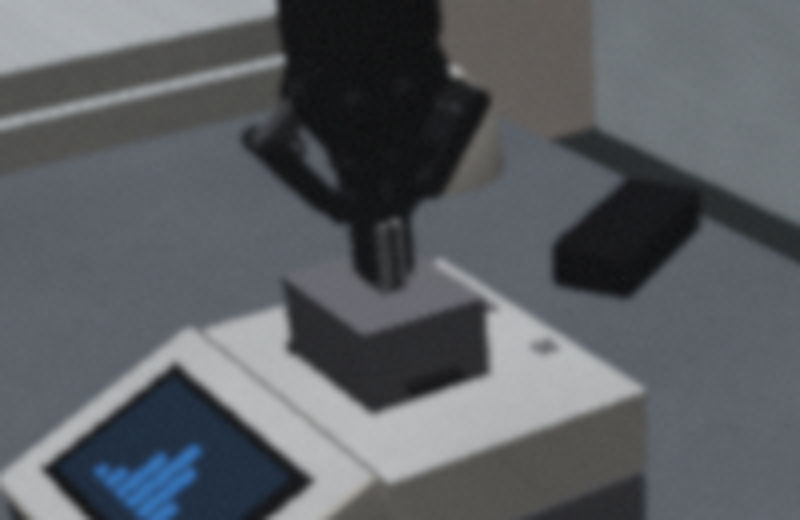

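The lid lies flat on the deck, with its front rim at about (375,405) and 6 N felt at z ≈ 140. I'll retreat and check with depth before handing in.

```bash
python3 - <<'E'
from h import *
ctrl.move_l([558,132.5,230],vel=100); ctrl.move_ptp([480,-60,300],R(-1.3)); ctrl.hold(.3); st("away")
p,d=optics.grab_frame("top"); c=optics.camera_params("top")
for X in([557,165,140],[557,135,140],[557,105,140],[540,100,140],[575,100,140]):
    u,v=project("top",X).round().astype(int); D=np.median(d[v-1:v+2,u-1:u+2])
    W=c["R"].T@(D*np.linalg.solve(c["mtx"],[u,v,1])-c["t"]); print(X,W.round(1))
cv2.imwrite("pics/end.png",p[:,:,::-1])
E
```

```text
away t38.88 [480.19 -59.12 299.43] F [ 0.71  0.42 -0.87] g 0.3 0.0 tips 25.0
[557, 165, 140] [558.  164.2 140.4]
[557, 135, 140] [557.7 135.4 140.7]
[557, 105, 140] [557.3 104.2 141.5]
[540, 100, 140] [498.9  -9.8 632.2]
[575, 100, 140] [575.1 100.2 141.3]
```

View pics/end.png

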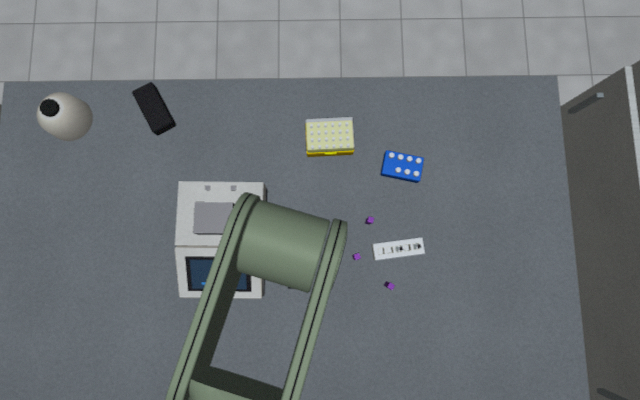

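The top view shows the lid closed flat at (213,218), level at 140–141 mm. The blanks, decoys and boxes are where they were.

```bash
python3 -c "
from plant import ctrl
print(ctrl.finish_job())"
```

```text
the job is handed in; nothing more can be done
None
```

The capped cuvette stands on the well floor about 38 mm down, pushed no harder than about 12 N at the floor, with the lid closed over it and nothing else moved; I handed the job in at about 39 s.

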